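# Tap-test a reglued violin seam

## Task

The belly seam on the side of the violin nearest you has been reglued and its clamps are off; check that it has closed by tapping along it from the neck end to the tail end. With the fingertips, lightly tap the top of the belly just inside that near edge, first at the widest part of the upper bout (the smaller bulge, next to the neck), then at the middle of the waist, then at the widest part of the lower bout (the larger bulge, at the tail), lifting clear after each tap. Use only a few newtons, leave the violin lying where it is on its padded cradle, neither lifting it nor pushing it along, and do not disturb the other things on the bench.

Things in the scene. Friction and masses are not known exactly. Their poses are not given: they have to be found in the camera images.
- violin: Violin, no strings, 590 mm long, 0.55 kg, belly up, loose on foam. Origin: middle of the 355 mm body, underside of the back's edge, 64 mm above the bench. y axis towards the scroll, x away from the robot. Belly's edge at z 38 mm, arch to 51. Fingerboard 26 mm wide from y 37, top at z 65 or lower. Two clamps on the far edge stand to z 100. Near edge gives 1 mm per 2 to 4 N.
- spot_upper_bout (a point): Point on the belly's top surface, on the side nearest the robot, at the widest part of the upper bout (the smaller bulge, next to the neck), 14 mm in from the edge. A touch counts up to 25 mm either way along the violin's y axis and from the edge to 30 mm inward. In the violin's frame it is at (-70, 114.5, 39) mm. The surface rises gently from the edge inward, here by 5 degrees.
- spot_waist (a point): Point on the belly's top surface, on the side nearest the robot, at the narrowest part of the waist, 13 mm in from the edge. A touch counts up to 25 mm either way along the violin's y axis and from the edge to 30 mm inward. In the violin's frame it is at (-42.5, 17.5, 41.5) mm. The surface rises gently from the edge inward, here by 15 degrees.
- spot_lower_bout (a point): Point on the belly's top surface, on the side nearest the robot, at the widest part of the lower bout (the larger bulge, at the tail end), 14 mm in from the edge. A touch counts up to 25 mm either way along the violin's y axis and from the edge to 30 mm inward. In the violin's frame it is at (-89.5, -105.5, 39) mm. The surface rises gently from the edge inward, here by 4 degrees.
- cradle: Fixed wooden cradle under the violin: a spine with two cross boards (200 mm and 156 mm long) and four posts topped by dark foam pads (28 mm diameter) on which the violin's back rests, pad tops 65 mm above the bench. Origin: centre of its underside on the bench; axes as the violin's. It lies wholly beneath the violin.
- clamp1: Green spool clamp (loose, 90 g) standing upright on the bench between the robot and the violin: 31 mm diameter, threaded rod to 115 mm. Origin: centre of its underside.
- clamp2: A second such spool clamp, standing upright, 31 mm diameter, 115 mm tall.
- clamp3: A third such spool clamp, standing upright, 31 mm diameter, 115 mm tall.
- glue_bottle: White plastic glue bottle with a red nozzle, 56 mm diameter, 160 mm tall, to the right of the violin. Origin: centre of its underside.
- varnish_jar: Amber jar with black cap, 62 mm diameter, 85 mm tall, to the right of the violin. Origin: centre of its underside.
- screwdriver: Red-handled screwdriver lying across the bench between the robot and the violin, 200 mm long, up to 26 mm thick. Origin: under its middle.
- bridge: Maple violin bridge lying flat on the bench to the right of the violin's tail, 42 x 32 x 4 mm.

How it is judged (in metres and radians):
On the way, in this order (a step that is already met when the one before it is completed fails the run):
1. the fingers tap the near edge of the upper bout (contact force between the fingers and near_upper_bout above 0.5 N), for 0.04 s.
2. the fingers are lifted clear of the violin (contact force between the fingers and violin below 0.05 N), for 0.15 s.
3. then the near edge of the waist ((contact force between the fingers and near_waist_a above 0.5 N or contact force between the fingers and near_waist_b above 0.5 N)), for 0.04 s.
4. the fingers are lifted clear of the violin (contact force between the fingers and violin below 0.05 N), for 0.15 s.
5. then the near edge of the lower bout (contact force between the fingers and near_lower_bout above 0.5 N), for 0.04 s.
6. the fingers are lifted clear of the violin (contact force between the fingers and violin below 0.05 N), for 0.15 s.
At the end, for the whole second after the job is handed in: The three places have been tapped in order; the violin lies at rest on its cradle within 10 mm of where it was and level within 3 degrees, and every bystander is within 20 mm of where it stood (distance of violin from where it was at the start of the episode below 0.01 m and angle between violin's own z axis and vertical below 0.05 rad and linear speed of violin below 0.01 m/s and distance of each of clamp1, clamp2, clamp3, glue_bottle, varnish_jar, screwdriver, bridge from where it was at the start of the episode below 0.02 m); the robot touches nothing.
It fails at once if the violin is tapped harder than 25 N, peak (contact force between the fingers and violin above 25 N).
It fails at once if the violin is lifted off its cradle or pushed along (moved more than 15 mm) (distance of violin from where it was at the start of the episode above 0.015 m).
It fails at once if the violin is tipped by more than about 6 degrees (angle between violin's own z axis and vertical above 0.1 rad).
It fails at once if a bystander is knocked or carried more than 20 mm (distance of any of clamp1, clamp2, clamp3, glue_bottle, varnish_jar, screwdriver, bridge from where it was at the start of the episode above 0.02 m).
It also fails if it takes over 35 s, if anything falls off the work surface, if the arm or the gripper's body presses on something with over 40 N, if the wrist force passes 120 N, or if a joint passes its speed limit or range.

## Robot

A 6-joint arm with a two-finger parallel gripper is mounted at the origin on the work surface. World frame = base frame: x ahead of the robot, y to its left, z up, the work surface at z = 0. Lengths are in mm, angles in rad, forces in N, time in s.
With the tool pointing down it reaches from about 375 to 900 mm from the base axis. Payload 3.1 kg.
Tool frame: the origin (TCP) lies midway between the tips of the shut fingers; the grasp point (between the pads) lies robot.grasp_offset behind it (robot.grasp_offset is the distance from the TCP to the grasp point, in mm); z points along the fingers, y is the line along which they close (so a half turn about z gives the same grasp; the last joint's range is limited). The gripper opens to 85 mm and grips with 20 to 120 N. Pads are 22 mm wide; open, the fingers measure 114 mm over their backs; the gripper's body (76 mm by 85 mm) begins 54 mm behind the grasp point. The pads swing forward as they close: fully open they stand 13 mm farther back than shut.
Start: joints at [-1.405, 0.527, 1.433, -0, 1.181, -0.178], TCP at [211.277, -588.182, 197.71] pointing down, gripper open.
Joint ranges: [-3.08, 3.08], [-0.75, 2.2], [0.22, 2.44], [-1.43, 4.57], [0, 2.65], [-2.85, 2.85]. Speed limits (rad/s): [2.79, 2.79, 3.14, 3.14, 3.14, 3.14].

## Interface

Orientations are given as a rotation vector (axis times angle).
In Python, from bench import robot, optics gives the robot as it stands. Calls block until the motion is done:
- robot.move_ptp(position, orientation): joint-space move of the TCP to a pose.
- robot.move_l(position, frame=None, vel=150, f_stop=None): straight line of the TCP; frame=None keeps the orientation; vel is the mean speed in mm/s. With f_stop (N) it stops when the force on the tool has changed by that much, and returns True; else False.
- robot.movej(angles): joint-space move.
- robot.let_go() and robot.close_gripper(grasp_force=None): open the fingers fully, or close them until they stop; grasp_force is the grip in N (None keeps the last).
- robot.hold(seconds).
- robot.solve_ik(position, orientation): joint angles nearest the present ones, or None.
- robot.get_obs(): the state.
- optics.snapshot(name): name is "scene" or "side" or "wrist"; returns a dict with "image" (384x512x3 uint8, blue, green, red), "fx", "fy", "cx", "cy" (pixels), "view" (4x4, takes a point from world to camera coordinates). Camera axes: x right, y up, looking along -z (the intrinsics and any distortion apply to the point x, -y, -z); pixel columns grow to the right and rows downward; lengths in mm; the calibration is good to about 2 mm. A picture is of the moment at which its call begins. There is no depth.
A pose or a line that the arm cannot do raises robot.MotionError and nothing moves.
- robot.job_done(): hands the job in; it is judged then, once.
Trained networks look in the newest picture that a camera, given by its name, has taken for a name from the list of things; names that differ only in an ending like _2 or _b are one class to them, and where a whole thing is asked for, a point or a joint stands for the part that bears it (a point fixed in the world has none). Each returns a list of dicts, best first, with "confidence" (0 to 1); they miss things now and then, are a little off and sometimes report something else, mostly with a low value. They report only what shows in the picture. A call takes as long as a camera call.
- optics.find_in(camera, target): "box" ([left, top, right, bottom] in pixels, round what is visible of it).
- optics.cut_out(camera, target): "mask" (384x512 bool, what is visible of it) and "box" ([left, top, right, bottom] in pixels, round what is visible of it).
The state is a dict: "time_s": time; "q": joint angles; "dq": joint speeds; "tau": joint torques, N m; "tcp_pos": TCP position; "eef_rot": TCP orientation; "contact_force": force on the tool from outside, world axes, zero at the start; "moment": the same for the moment, N m; "gripper_width": opening from 0.0 (shut) to 1.0 (fully open); "finger_force": force on a finger pad.
Only numpy, scipy, OpenCV 4.12 (cv2) and the standard library are available. Lean on these libraries where they do the work, as an engineer would, in place of code of your own. Each camera call takes 0.05 s, during which the arm holds its last target. There are 200 camera calls.

## Working session

There is one attempt and no reset: what is moved stays moved. The work goes in short steps, each a Python script; the robot and the scene stay as the last script left them, time stands still between calls to the robot, and variables do not carry over. Pictures are saved under pics/ and viewed, at most 10 in all, crops included, and the job is handed in when it is done.

```bash
ls; mkdir -p pics
cat > h.py <<'E'
import numpy as np, cv2
from bench import robot, optics
def proj(s,P):
    P=np.atleast_2d(P); c=(s["view"]@np.c_[P,np.ones(len(P))].T)[:3]
    return np.c_[s["cx"]+s["fx"]*c[0]/-c[2], s["cy"]-s["fy"]*c[1]/-c[2]]
def back(s,uv,z):
    V=np.array(s["view"]);R=V[:3,:3];o=-R.T@V[:3,3]
    d=R.T@np.array([(uv[0]-s["cx"])/s["fx"],-(uv[1]-s["cy"])/s["fy"],-1])
    return o+d*(z-o[2])/d[2]
E
python3 - <<'E'
from h import *
S={}
for n in("scene","side"):
    s=optics.snapshot(n);S[n]=s
    cv2.imwrite(f"pics/{n}.png",s["image"])
    print(n,{k:v for k,v in s.items() if k not in("image",)})
    for t in("violin","clamp1","glue_bottle","varnish_jar","screwdriver","spot_upper_bout"):
        print(t,[(np.round(d["box"]).tolist(),round(d["confidence"],2)) for d in optics.find_in(n,t)][:4])
cv2.imwrite("pics/both.png",np.vstack([S["scene"]["image"],S["side"]["image"]])[:, :])
print(robot.get_obs(),robot.grasp_offset)
E
```

```text
pics
scene {'fx': 390.4067781119215, 'fy': 390.4067781119215, 'cx': 255.48012597333963, 'cy': 193.82716117948848, 'view': array([[ 6.98816131e-01,  7.15118673e-01,  1.61647398e-02,
        -3.49559229e+02],
       [-4.88442279e-01,  4.60553947e-01,  7.41157339e-01,
         2.16171953e+02],
       [ 5.22570719e-01, -5.25828246e-01,  6.71136722e-01,
        -1.36519930e+03],
       [ 0.00000000e+00,  0.00000000e+00,  0.00000000e+00,
         1.00000000e+00]])}
violin [([237.0, 146.0, 414.0, 261.0], 0.96)]
clamp1 [([168.0, 194.0, 181.0, 226.0], 0.76), ([306.0, 124.0, 318.0, 153.0], 0.57), ([270.0, 138.0, 283.0, 163.0], 0.5)]
glue_bottle [([127.0, 280.0, 159.0, 335.0], 0.68)]
varnish_jar [([108.0, 242.0, 140.0, 282.0], 0.82)]
screwdriver [([222.0, 171.0, 256.0, 192.0], 0.53)]
spot_upper_bout [([241.0, 143.0, 419.0, 260.0], 0.84)]
side {'fx': 383.2183946943208, 'fy': 383.2183946943208, 'cx': 260.2421310131917, 'cy': 191.43471286001102, 'view': array([[ 9.20790368e-01, -3.89661167e-01, -1.75861835e-02,
        -5.17873390e+02],
       [ 2.29097686e-01,  5.03779823e-01,  8.32898637e-01,
  
[... 639 characters left out ...]
0.85)]
{'time_s': 0.7, 'q': array([-1.40452798e+00,  5.27443238e-01,  1.43270605e+00,  2.22588234e-05,
        1.18137848e+00, -1.78513771e-01]), 'dq': array([-0.00060831, -0.00053893, -0.00151942, -0.00037596,  0.00124069,
        0.00035894]), 'tau': array([-2.37283777e-03, -4.42178535e+01, -1.78384924e+01, -3.05568365e-04,
        6.96719508e-04,  4.85605327e-06]), 'tcp_pos': array([ 211.26856884, -588.194902  ,  197.74337748]), 'eef_rot': array([3.09496440e+00, 5.38879730e-01, 3.17215391e-05]), 'contact_force': array([0.33294819, 0.40837404, 0.53690084]), 'moment': array([ 0.03336664, -0.00632129, -0.02318385]), 'finger_force': 0.0, 'gripper_width': 0.9977907597628648} 18.700000000000003
```

View pics/scene.png

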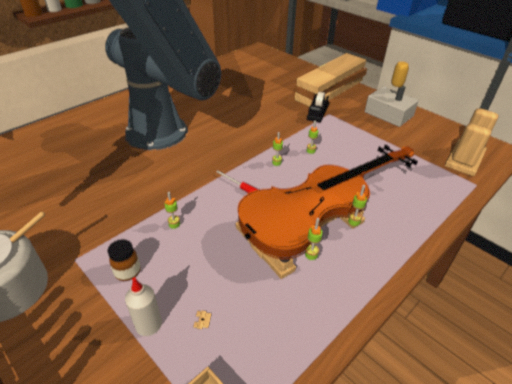

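View pics/side.png

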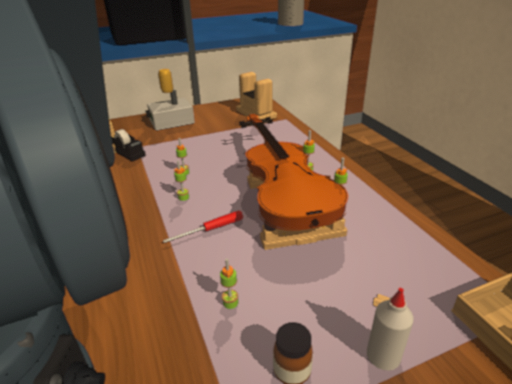

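The scene view shows the violin at about (300,200) px with its scroll to the upper right. The near-side clamps are at (173,210), (277,150) and (313,138), and the screwdriver is at (240,183). The side view agrees. I'll fit the violin pose to its masks in both views.

```bash
cat >> h.py <<'E'
from scipy.interpolate import PchipInterpolator
from scipy.optimize import minimize
ys=np.array([-177.5,-172,-155,-105.5,-50,-20,17.5,50,75,114.5,150,168,177.5])
ws=np.array([20,50,85,103.5,80,62,55.5,62,74,84,70,45,15])
f=PchipInterpolator(ys,ws)
def outline(p,z,neck=True):
    y=np.linspace(-177.5,177.5,60);w=f(y)
    L=np.r_[np.c_[w,y],np.c_[-w,y][::-1]]
    c,s=np.cos(p[2]),np.sin(p[2]);return np.c_[L@np.array([[c,s],[-s,c]])+p[:2],np.full(len(L),z)]
def necko(p,z):
    L=np.array([[13,37],[13,300],[-13,300],[-13,37]]);c,s=np.cos(p[2]),np.sin(p[2])
    return np.c_[L@np.array([[c,s],[-s,c]])+p[:2],np.full(4,z)]
def model(s,p):
    K=4;m=np.zeros((384*K,512*K),np.uint8)
    a=[proj(s,outline(p,z)) for z in(66,102)]+[proj(s,outline([*p],102))]
    for q in(a[0],a[1]): cv2.fillPoly(m,[np.round((q+.5)*K).astype(np.int32)],1)
    cv2.fillPoly(m,[np.round((proj(s,necko(p,122))+.5)*K).astype(np.int32)],1)
    return cv2.resize(m*255,(512,384),interpolation=cv2.INTER_AREA)/255.
def fit(SM,p0):
    def cost(v):
        p=[v[0],v[1],v[2]/200];t=0
        for s,mk in SM:
            m=model(s,p);t+=1-np.minimum(m,mk).sum()/np.maximum(m,mk).sum()
        return t
    best=None
    for dy in(-.15,0,.15):
        x0=np.array([p0[0],p0[1],(p0[2]+dy)*200])
        r=minimize(cost,x0,method="Nelder-Mead",options=dict(initial_simplex=x0+np.vstack([np.zeros(3),30*np.eye(3)]),xatol=.2,fatol=1e-4))
        if best is None or r.fun<best.fun:best=r
    return [best.x[0],best.x[1],best.x[2]/200],best.fun
E
python3 - <<'E'
from h import *
SM=[]
for n in("scene","side"):
    s=optics.snapshot(n);r=optics.cut_out(n,"violin")
    r=[d for d in r if d["mask"].sum()>2000]
    print(n,[(d["confidence"],d["mask"].sum(),np.round(d["box"]).tolist()) for d in r])
    for t in("clamp1","screwdriver"):
        for d in optics.find_in(n,t):
            b=d["box"];print(t,round(d["confidence"],2),np.round(b).tolist(),np.round(back(s,((b[0]+b[2])/2,b[3]-3),0)) , np.round(back(s,((b[0]+b[2])/2,(b[1]+b[3])/2),57 if t=="clamp1" else 13)))
    if r: SM.append((s,r[0]["mask"].astype(float)))
c=back(SM[0][0],(300,200),100);print(c)
for k in ([SM[0]],[SM[1]],SM) if len(SM)>1 else [SM]:
    p,e=fit(k,[c[0],c[1],0]);print(np.round(p,3),e)
import pickle;pickle.dump(p,open("p.pkl","wb"))
o=[]
for s,mk in SM:
    im=s["image"].copy()
    cn,_=cv2.findContours(mk.astype(np.uint8),0,1);cv2.drawContours(im,cn,-1,(255,0,0),1)
    for q in(66,102): cv2.polylines(im,[np.round(proj(s,outline(p,q))).astype(int).astype(np.int32)],True,(0,255,0),1)
    o.append(cv2.resize(im[100:290,150:450],(790,500))[:, :395*2])
cv2.imwrite("pics/fit.png",cv2.resize(np.vstack(o),(474,600)))
R=np.array([[np.cos(p[2]),-np.sin(p[2])],[np.sin(p[2]),np.cos(p[2])]])
for q in((-70,114.5),(-42.5,17.5),(-89.5,-105.5)):print(R@q+p[:2])
E
```

```text
scene [(0.98, np.int64(8943), [238.0, 143.0, 417.0, 262.0])]
clamp1 0.75 [169.0, 194.0, 178.0, 226.0] [ 403. -212.    0.] [ 414. -211.   57.]
clamp1 0.52 [272.0, 133.0, 283.0, 163.0] [402. 195.   0.] [410. 183.  57.]
clamp1 0.47 [306.0, 120.0, 317.0, 156.0] [454. 304.   0.] [448. 301.  57.]
screwdriver 0.45 [223.0, 174.0, 256.0, 190.0] [416.  16.   0.] [410.  22.  13.]
side [(0.97, np.int64(7137), [235.0, 115.0, 346.0, 236.0])]
clamp1 0.67 [178.0, 138.0, 190.0, 174.0] [446. 319.   0.] [450. 307.  57.]
clamp1 0.66 [173.0, 166.0, 189.0, 202.0] [404. 177.   0.] [407. 160.  57.]
clamp1 0.62 [220.0, 261.0, 238.0, 310.0] [ 403. -223.    0.] [ 407. -222.   57.]
screwdriver 0.78 [168.0, 209.0, 239.0, 246.0] [410. -22.   0.] [423.  17.  13.]
screwdriver 0.32 [239.0, 115.0, 346.0, 233.0] [620. -65.   0.] [728. 148.  13.]
[640.48002657  15.60651565 100.        ]
[ 6.52233e+02  3.02980e+01 -1.70000e-01] 0.15701651970863983
[ 6.52831e+02  2.91620e+01 -1.33000e-01] 0.13095213608408585
[ 6.52965e+02  2.92390e+01 -1.57000e-01] 0.29463847755424477
[601.72859573 153.27505788]
[613.72409131  53.16832441]
[548.07065984 -60.97030594]
```

View pics/fit.png

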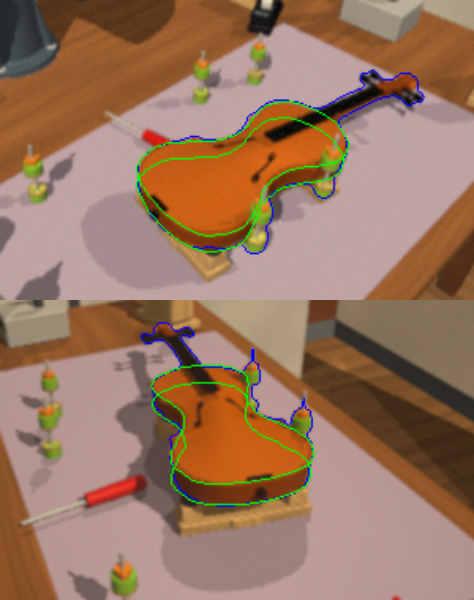

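The outlines match the violin's edge closely in both views. Next I close the fingers, move over the upper bout and tap it.

```bash
cat >> h.py <<'E'
import pickle
def target(q):
    p=pickle.load(open("p.pkl","rb"));c,s=np.cos(p[2]),np.sin(p[2])
    return np.array([[c,-s],[s,c]])@np.array(q)+p[:2], np.pi*np.array([np.cos(p[2]/2),np.sin(p[2]/2),0])
def tap(xy,zs,vel=25):
    robot.move_l([*xy,zs+14]); robot.hold(.15)
    f0=robot.get_obs()["contact_force"]
    hit=robot.move_l([*xy,zs-6],vel=vel,f_stop=2.0)
    o=robot.get_obs();robot.hold(.08);o2=robot.get_obs()
    robot.move_l([*xy,zs+45],vel=120);robot.hold(.2)
    print(hit,o["tcp_pos"].round(1),(o["contact_force"]-f0).round(2),(o2["contact_force"]-f0).round(2),o2["time_s"])
E
python3 - <<'E'
from h import *
robot.close_gripper(20)
xy,r=target((-70,114.5))
robot.move_ptp([*xy,190],r);print(robot.get_obs()["time_s"],robot.get_obs()["tcp_pos"],robot.get_obs()["gripper_width"])
tap(xy,103)
E
```

```text
4.8083 [602.03745878 152.44983063 190.0118578 ] -0.003996349860622429
False [601.9 153.3  97.1] [ 0.04 -0.78  1.  ] [-0.27 -0.7   2.  ] 6.625
```

The move didn't trip the stop, and the force was only 1–2 N at z 97. I'll repeat the tap in small steps to get the force profile; re-tapping the same spot does no harm.

```bash
cat >> h.py <<'E'
def mean():
    a=[]
    for _ in range(5): robot.hold(.02);a.append(robot.get_obs()["contact_force"])
    return np.mean(a,0)
def tap2(xy,zs,zmin,F=2.5):
    robot.move_l([*xy,zs+5],vel=150);robot.hold(.1)
    f0=mean();L=[]
    for z in np.arange(zs,zmin-.1,-1.):
        robot.move_l([*xy,z],vel=25,f_stop=5);f=mean()-f0
        L.append((z,round(f[2],2)))
        if f[2]>F:break
    robot.hold(.05);robot.move_l([*xy,150],vel=150);robot.hold(.2)
    print(L,f.round(2),robot.get_obs()["time_s"])
E
python3 - <<'E'
from h import *
xy,r=target((-70,114.5))
tap2(xy,103,93)
s=optics.snapshot("wrist");cv2.imwrite("pics/w1.png",s["image"])
E
```

```text
[(np.float64(103.0), np.float64(-0.27)), (np.float64(102.0), np.float64(-0.12)), (np.float64(101.0), np.float64(-0.2)), (np.float64(100.0), np.float64(-0.11)), (np.float64(99.0), np.float64(0.04)), (np.float64(98.0), np.float64(-0.05)), (np.float64(97.0), np.float64(0.26)), (np.float64(96.0), np.float64(-0.07)), (np.float64(95.0), np.float64(-0.12)), (np.float64(94.0), np.float64(-0.14)), (np.float64(93.0), np.float64(-0.03))] [-0.19 -0.06 -0.03] 12.55
```

View pics/w1.png

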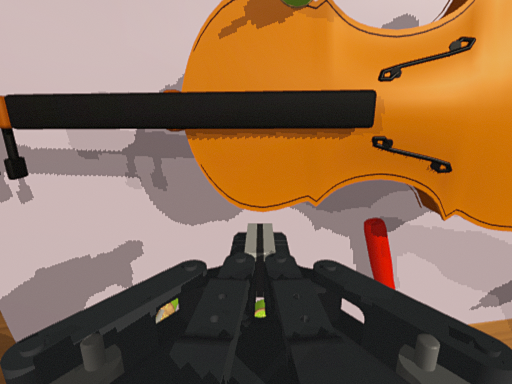

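The wrist view shows the fingertips at about (260,228) px, level with the widest part of the upper bout, whose edge is at about (262,210). They may be coming down outside the edge. I'll fit this view as well.

Run:
```python
from h import *
p0=pickle.load(open("p.pkl","rb"))
s=optics.snapshot("wrist");o=robot.get_obs()
print(o["tcp_pos"],proj(s,o["tcp_pos"]))
V=s["view"];print("cam",-V[:3,:3].T@V[:3,3])
xy,_=target((-70,114.5));print(proj(s,[*xy,103]))
for uv in((262,210),(316,206),(375,92),(375,128),(443,219)):print(uv,back(s,uv,102).round(1),back(s,uv,127).round(1))
im=s["image"].copy()
cv2.polylines(im,[np.round(proj(s,outline(p0,102))).astype(np.int32)],True,(0,255,0),1)
cv2.polylines(im,[np.round(proj(s,necko(p0,127))).astype(np.int32)],True,(0,0,255),1)
cv2.imwrite("pics/w2.png",im)
SM=[]
for n in("scene","side"):
    s=optics.snapshot(n);r=[d for d in optics.cut_out(n,"violin") if d["mask"].sum()>2000]
    if r: p,e=fit([(s,r[0]["mask"].astype(float))],p0);print(n,np.round(p,3),e)
```

```text
[601.1146958  153.20655087 148.94003874] [[259.28956231 215.58608995]]
cam [666.87484448 142.71791396 325.42411141]
[[259.09964565 195.64640863]]
(262, 210) [588.3 152.9 102. ] [597.1 151.7 127. ]
(316, 206) [584.6 106.6 102. ] [593.8 110.6 127. ]
(375, 92) [669.4  52.3 102. ] [669.1  62.5 127. ]
(375, 128) [642.3  53.6 102. ] [645.   63.6 127. ]
(443, 219) [555.4  -1.3 102. ] [567.8  14.8 127. ]
scene [ 6.52954e+02  3.07290e+01 -1.72000e-01] 0.1424040804089024
side [ 6.52881e+02  3.01680e+01 -1.27000e-01] 0.11539242075872702
```

View pics/w2.png

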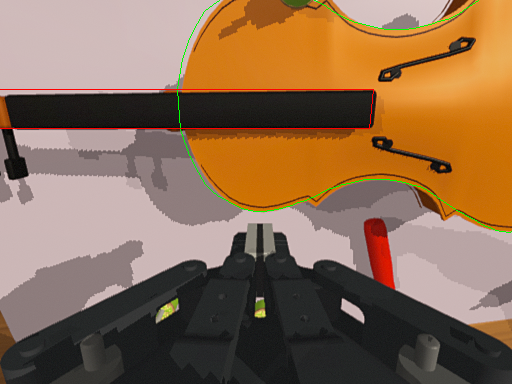

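The fit also matches in the wrist view, and the target lies inside the edge. There was no contact force down to z 93, and the visible tips appear higher than the TCP suggests. I'll look from the side at a low position, then go on down under force guard.

Run:
```python
from h import *
xy,r=target((-70,114.5))
robot.move_l([*xy,96],vel=120);robot.hold(.1)
o=robot.get_obs();t=o["tcp_pos"];out=[]
for n in("side","scene"):
    s=optics.snapshot(n);im=s["image"]
    uv=proj(s,t)[0];spot=proj(s,[*xy,103])[0];print(n,uv.round(1),spot.round(1))
    u,v=np.round(uv).astype(int)
    c=cv2.resize(im[v-50:v+25,u-50:u+50],(800,600) if 0 else (400,300),interpolation=2)
    cv2.circle(c,(200+2,200+2),3,(255,0,0),-1);out.append(c)
cv2.imwrite("pics/low.png",np.hstack(out));print(t,o["time_s"],o["contact_force"].round(2),mean().round(2))
```

```text
side [251.2 156.3] [250.8 154.4]
scene [322.5 170.3] [322.5 168.4]
[602.70072727 153.35016511  96.99946623] 13.55 [-0.68 -0.55 -0.42] [-0.19  0.34 -0.35]
```

View pics/low.png

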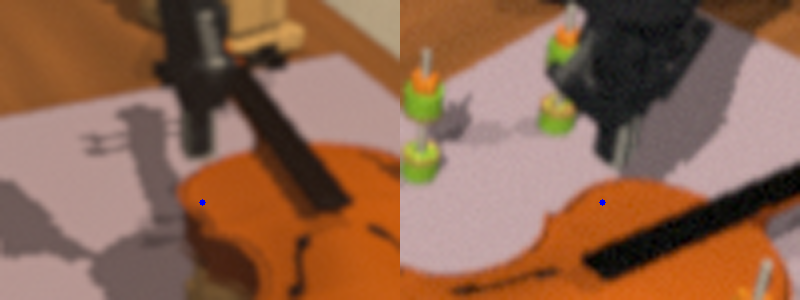

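In both crops the real fingertips sit about 10 px above the projected TCP: side about (250,145), scene about (326,161). I'll triangulate the tip.

Run:
```python
from h import *
from scipy.optimize import least_squares
S=[optics.snapshot(n) for n in("side","scene")];U=[(250.2,145.2),(326,161)]
r=least_squares(lambda P:np.r_[proj(S[0],P)[0]-U[0],proj(S[1],P)[0]-U[1]],[600,150,100])
print(r.x.round(1),r.fun.round(1),robot.get_obs()["tcp_pos"].round(1),robot.get_obs()["gripper_width"],robot.get_obs()["q"].round(4),robot.get_obs()["eef_rot"])
```

```text
[604.1 160.9 126.1] [ 0.1  0.1  0.  -0.2] [602.  153.3  96.5] 0.0032784564335382503 [0.0697 0.646  1.5308 0.     0.9638 1.7974] [-3.13177236e+00  2.46254339e-01 -1.52304123e-03]
```

The tips sit about 29 mm above the reported TCP, so I expect contact at a TCP z of about 74. I'll descend slowly with the force stop.

```bash
cat >> h.py <<'E'
def tap3(xy,z0,z1,vel=20,F=2.5):
    if robot.get_obs()["tcp_pos"][2]>z0+3: robot.move_l([*xy,z0],vel=150);robot.hold(.1)
    f0=mean()
    hit=robot.move_l([*xy,z1],vel=vel,f_stop=F)
    z=robot.get_obs()["tcp_pos"];f=mean()-f0
    robot.move_l([*xy,z[2]+35],vel=120);robot.hold(.2)
    print(hit,z.round(1),f.round(2),(mean()-f0).round(2),robot.get_obs()["time_s"])
    return hit,z[2],f[2]
E
python3 - <<'E'
from h import *
xy,r=target((-70,114.5))
tap3(xy,96,64)
E
```

```text
True [601.5 153.4  69.1] [0.09 0.66 4.23] [ 0.22  0.25 -0.41] 15.9417
```

That was a real contact: 4.2 N at TCP z 69, clear again after lifting. Now the waist and the lower bout.

Run:
```python
from h import *
for q,z0 in(((-42.5,17.5),86),((-89.5,-105.5),82)):
    xy,_=target(q);robot.move_l([*xy,106],vel=150)
    h,z,f=tap3(xy,z0,64)
    if not h or f<1.2: print("weak");break
```

```text
True [613.7  53.2  73.5] [-0.68 -0.45  3.92] [ 0.41  0.1  -0.08] 18.725
True [547.7 -61.1  68.9] [-0.1  -0.39  4.45] [-0.15  0.17 -0.53] 21.7
```

Run:
```python
from h import *
xy,_=target((-89.5,-105.5));robot.move_l([*xy,180]);robot.hold(.3)
p0=pickle.load(open("p.pkl","rb"))
for n in("scene","side"):
    s=optics.snapshot(n);r=[d for d in optics.cut_out(n,"violin") if d["mask"].sum()>2000]
    if r: print(n,np.round(fit([(s,r[0]["mask"].astype(float))],p0)[0],3))
print(robot.get_obs()["contact_force"],robot.get_obs()["time_s"])
print(robot.job_done())
```

```text
scene [ 6.5281e+02  3.0054e+01 -1.8000e-01]
side [ 6.54371e+02  2.76720e+01 -1.67000e-01]
[ 0.45625394  0.11037786 -0.49389878] 22.8583
the job is handed in; nothing more can be done
None
```

I tapped the upper bout, waist and lower bout in that order at about 4 N each, lifted clear after each, found the violin within about 3 mm of its start by the cameras, and handed the job in at 23 s; the bystanders were not re-measured and no verdict came back.

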